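# Pack the plating kit into the carrier tray

## Robot

A 6-joint arm with a two-finger parallel gripper is mounted at the origin on a cart in front of the work surface, level with it; the furniture and walls round the work are solid. World frame = base frame: x ahead of the robot, y to its left, z up, the work surface at z = 0. Lengths are in m, angles in degrees, forces in N, time in s.
With the tool pointing down it reaches from about 0.4 to 0.825 m from the base axis. Payload 7 kg.
Tool frame: the origin (TCP) lies on the centre line of the jaws, within the pads' length; the fingertips stand 19 mm ahead of it and the grasp point (between the pads) is the TCP (r.tip_extent is the distance from the TCP to the fingertips, in m); z points along the fingers, y is the line along which they close (so a half turn about z gives the same grasp; the last joint's range is limited). The gripper opens to 88 mm and grips with 3 to 60 N. Pads are 19 mm wide; open, the fingers measure 130 mm over their backs; the gripper's body (78 mm by 193 mm) begins 47 mm behind the grasp point.
Start: joints at [90.705, 20.546, 0.682, 0, -70.136, -16.507], TCP at [0.184, 0.649, 0.246] pointing down, gripper open.
Joint ranges: [-176.03, 176.03], [-82.01, 121.73], [-58.28, 71.71], [-173.87, 95.51], [-174.79, -0.11], [-173.66, 173.66]. Speed limits (degrees/s): [136.94, 136.94, 172.46, 180, 180, 180].

## Interface

Orientations are given as [roll, pitch, yaw] about the fixed x, y, z axes, in that order (R = Rz(yaw) Ry(pitch) Rx(roll)).
In Python, from plant import r gives the robot as it stands. The module is installed in compiled form; this text tells all that it offers.
- The arm moves only by the tool jog_arm, never from a script. Its argument "deltas" is a list that holds one entry, the list of rows, each a list of 5 numbers: the opening, from -1 (shut) to 1 (fully open), then the shift along the world's x, y, z in cm, then the turn about the world's z in rad. In form: [[[claw, dx, dy, dz, turn], ...]]. A call has 1 to 8 rows; each row shifts and turns the commanded pose from where the row before left it; what a row does not reach is not made up. A row lasts 1/8 s, in which the tool goes at most 62.5 mm and 10.7 degrees, less where a joint would pass 70% of its speed; a pose out of reach is approached as far as the arm can. A call with a gripper value outside its range is refused whole. The fingers move at their own pace and stop on an object; "force" is the grip in N (left out, the last holds). Time passes only in rows, so rows that do not move let the fingers close. It gives the time, the measured TCP pose, the force, the opening and the grip force at its end, in the units of the state.
- r.get_state(): the state, without advancing time (a new reading comes with each control period).
- r.capture(name): name is "scene" or "top" or "wrist"; returns the picture (384x512x3 uint8, blue, green, red); there is no depth.
- r.camera_info(name): a dict with "fx", "fy", "cx", "cy" (pixels), "k1" (the pictures are not rectified: a ray, as slopes to the right and down, at radius r is drawn at 1 + k1 r^2 times it, then the intrinsics apply), "view" (4x4, takes a point from world to camera coordinates). Camera axes: x right, y up, looking along -z (the intrinsics and any distortion apply to the point x, -y, -z); pixel columns grow to the right and rows downward; lengths in m; the calibration is good to about 2 mm. A picture is of the moment at which its call begins: read the wrist's pose just before it. camera_info takes no time and is no camera call; for the wrist camera it gives the pose at the moment of the call.
- r.close_job(): hands the job in; it is judged then, once.
The state is a dict: "time_s": time; "joints": joint angles; "qd": joint speeds; "joint_torque": joint torques, N m; "tcp_pos": TCP position; "eef_rot": TCP orientation; "contact_force": force on the tool from outside, world axes, zero at the start; "moment": the same for the moment, N m; "gripper_width": finger opening in m; "gripper_force": force on a finger pad.
Only numpy, scipy, OpenCV 4.12 (cv2) and the standard library are available. Lean on these libraries where they do the work, as an engineer would, in place of code of your own. Each camera call takes 0.05 s, during which the arm holds its last target. There are 200 camera calls.

## Task

Pack the kit for today's plating into the carrier tray: the blue-capped 50 ml tube, the blue-capped cryovial, the red-capped brown vial and the petri dish with the blue sticker, each set upright and fully down in its own nest (tube in the wide well and cryovial in the narrow well of the blue block, vial in the round well and dish flat between the four lugs of the grey block). The orange-capped tube, the pink-capped cryovial, the black-capped vial and the pink-stickered dish belong to another run: leave them standing where they are.

Things in the scene. Friction and masses are not known exactly. Their poses are not given: they have to be found in the camera images.
- tube_blue: The 50 ml screw-cap tube with the BLUE cap, to be packed. 116 mm tall, barrel 28 mm in diameter (the grip width, good from 10 to 100 mm above the underside), cap 34 mm, about 45 g. Origin at the centre of its underside, z up along its axis; it stands upright on the bench at the start, at any yaw (it is round).
- vial_red: The brown screw-cap vial with the RED cap, to be packed. 62 mm tall, body 28 mm in diameter up to 50 mm, cap 24 mm, about 40 g. Origin at the centre of its underside, z up along its axis; it stands upright on the bench at the start, at any yaw (it is round).
- dish_blue: The closed white petri dish with a round BLUE sticker (22 mm) on its lid, to be packed. Disc 58 mm in diameter (grip width 55 to 58 mm) and 16 mm high; grip across the rim, low: the firm part is the lowest 13 mm. About 30 g. Origin at the centre of its underside, z up along its axis; it stands upright on the bench at the start, at any yaw (it is round).
- cryo_blue: The small 2 ml cryovial with the BLUE ribbed cap, to be packed. 44 mm tall, 13 mm in diameter; the body, 12 mm wide, is the lowest 34 mm, grip it there. About 15 g. Origin at the centre of its underside, z up along its axis; it stands upright on the bench at the start, at any yaw (it is round).
- tube_orange: Look-alike that stays: 50 ml tube of the same size with an ORANGE cap. Origin at the centre of its underside, z up along its axis; it stands upright on the bench at the start, at any yaw (it is round).
- vial_black: Look-alike that stays: brown vial of the same size with a BLACK cap. Origin at the centre of its underside, z up along its axis; it stands upright on the bench at the start, at any yaw (it is round).
- dish_pink: Look-alike that stays: white petri dish of the same size with a round PINK sticker. Origin at the centre of its underside, z up along its axis; it stands upright on the bench at the start, at any yaw (it is round).
- cryo_pink: Look-alike that stays: cryovial of the same size with a PINK cap. Origin at the centre of its underside, z up along its axis; it stands upright on the bench at the start, at any yaw (it is round).
- tube_insert: BLUE block, 87 x 175 x 32 mm (x, y, z), fixed in the aluminium tray. Origin at its underside's centre, 3 mm above the bench. Two round wells in its top, each with a 5 mm 45-degree lead-in: wide one for the tube at (x, y) = (0, +44) mm, bore 36, floor z = 4; narrow one for the cryovial at (0, -44) mm, bore 18, floor z = 19. Tray: 186 mm square, rim 22 mm high, wire handles 21 mm out at the y ends.
- dish_insert: GREY block, size and origin as the blue one beside it (at +88 or -88 mm in x, axes parallel). Round well with the same lead-in for the vial at (0, +44) mm, bore 34, floor z = 14. Seat for the dish at (0, -44) mm: flat on the top, z = 32, inside four lugs 7 mm high, 16 mm wide, on the diagonals, 30 mm out; fingers closing along the block's x or y pass between them.
Mind the look-alikes: they are no part of the job. Leave any purple, turquoise or yellow look-alike of the dish_blue alone.

How it is judged (in metres and radians):
At the end, for the whole second after the job is handed in: Tube, cryovial, red vial and blue dish each in their own nest: within 8 mm of its centre in x and y, underside within 4 mm of its floor, upright within 0.12 rad, released, at rest. The four look-alikes within 25 mm of where they stood and within 0.3 rad of upright (x of tube_blue in the frame of tube_insert between -0.008 and 0.008 m and y of tube_blue in the frame of tube_insert between 0.036 and 0.052 m and z of tube_blue in the frame of tube_insert between 0 and 0.008 m and angle between each of tube_blue, cryo_blue, vial_red, dish_blue's own z axis and vertical below 0.12 rad and linear speed of each of tube_blue, cryo_blue, vial_red, dish_blue below 0.02 m/s and x of cryo_blue in the frame of tube_insert between -0.008 and 0.008 m and y of cryo_blue in the frame of tube_insert between -0.052 and -0.036 m and z of cryo_blue in the frame of tube_insert between 0.015 and 0.023 m and x of vial_red in the frame of dish_insert between -0.008 and 0.008 m and y of vial_red in the frame of dish_insert between 0.036 and 0.052 m and z of vial_red in the frame of dish_insert between 0.01 and 0.018 m and x of dish_blue in the frame of dish_insert between -0.008 and 0.008 m and y of dish_blue in the frame of dish_insert between -0.052 and -0.036 m and z of dish_blue in the frame of dish_insert between 0.028 and 0.036 m and distance of each of tube_orange, vial_black, dish_pink, cryo_pink from where it was at the start of the episode below 0.025 m and angle between each of tube_orange, vial_black, dish_pink, cryo_pink's own z axis and vertical below 0.3 rad); the robot touches nothing.
It fails at once if a look-alike is shifted by more than 25 mm, lifted or knocked over (distance of any of tube_orange, vial_black, dish_pink, cryo_pink from where it was at the start of the episode above 0.025 m or angle between any of tube_orange, vial_black, dish_pink, cryo_pink's own z axis and vertical above 0.3 rad).
It also fails if it takes over 112 s, if anything falls off the work surface, if the arm or the gripper's body presses on something with over 40 N, if the wrist force passes 120 N, or if a joint passes its speed limit or range.

## Working session

There is one attempt and no reset: what is moved stays moved. The work goes in short steps, Python scripts to look and compute and a tool call to move; the robot and the scene stay as the last step left them, time stands still between calls to the robot, and variables do not carry over. Pictures are saved under pics/ and viewed, at most 14 in all, crops included, and the job is handed in when it is done.

Besides the shell and the picture viewer there is one more tool, called as name(argument=value, ...) on one line, values as JSON. jog_arm: Moves the arm, as the interface text tells. Its arguments: {"type":"object","properties":{"deltas":{"type":"array"},"force":{"type":"number"}},"required":["deltas"]}

```bash
mkdir -p pics
python3 - <<'E'
from plant import r
import cv2
for n in("top","scene"):
    cv2.imwrite(f"pics/{n}0.png",r.capture(n)); i=r.camera_info(n); print(n,i)
s=r.get_state(); print(s)
E
```

```text
top {'fx': 447.05311508055513, 'fy': 447.05311508055513, 'cx': 255.12616391652523, 'cy': 194.02332885080813, 'k1': 0.05884227863133502, 'view': array([[ 0.02678094, -0.999532  ,  0.0147836 , -0.0511613 ],
       [ 0.99607382,  0.02793076,  0.08400486, -0.57604957],
       [-0.08437847,  0.01247583,  0.99635567, -1.25745177],
       [ 0.        ,  0.        ,  0.        ,  1.        ]])}
scene {'fx': 382.4001790507006, 'fy': 382.4001790507006, 'cx': 258.8742582799307, 'cy': 193.80280912973024, 'k1': -0.006190728709995104, 'view': array([[ 0.53734968, -0.84307171, -0.022032  , -0.32485948],
       [ 0.50039699,  0.29769231,  0.81300808, -0.30853081],
       [-0.67886536, -0.44789438,  0.58183542, -0.63051294],
       [ 0.        ,  0.        ,  0.        ,  1.        ]])}
{'time_s': 0.1, 'joints': array([ 9.07064254e+01,  2.05859426e+01,  6.37497862e-01, -1.75663904e-02,
       -7.01358254e+01, -1.65056566e+01]), 'qd': array([-0.00118351, -0.07768522,  0.05997064, -0.01522883,  0.03251867,
       -0.01376043]), 'joint_torque': array([-1.14079296e-03, -5.84164453e+01,  2.93752688e+01,  7.01542765e+00,
        1.02698343e-02, -4.39613257e-05]), 'tcp_pos': array([0.18370783, 0.64907992, 0.24472098]), 'eef_rot': array([ 1.79914510e+02, -8.11026703e-03, -1.58052062e+01]), 'contact_force': array([ 0.25725278, -0.32903385,  0.61052544]), 'moment': array([-0.05272117,  0.01232193, -0.00520068]), 'gripper_force': 0.0, 'gripper_width': 0.08793635547548781}
```

View pics/top0.png

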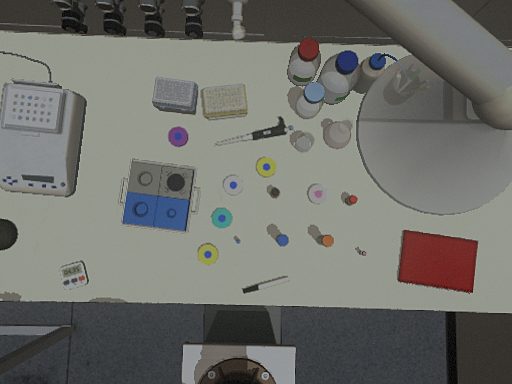

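View pics/scene0.png

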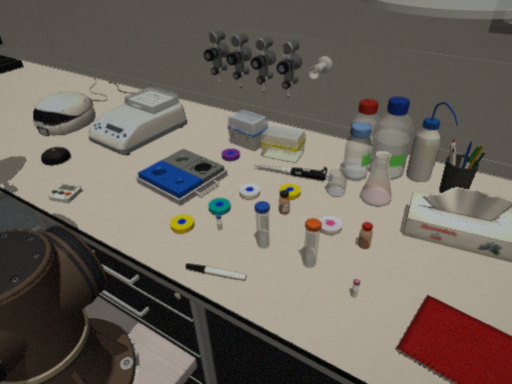

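The top view shows the tray around (160,196). The targets are tube_blue (282,240), cryo_blue (237,239), vial_red (351,199) and dish_blue (233,184). The look-alikes are tube_orange (327,240), cryo_pink (361,251), vial_black (275,191) and dish_pink (316,193). I'll zoom in to get accurate pixels.

```bash
cat > h.py <<'E'
import numpy as np, cv2
from plant import r
def ray(n,u,v,i=None):
    i=i or r.camera_info(n)
    K=np.array([[i['fx'],0,i['cx']],[0,i['fy'],i['cy']],[0,0,1]])
    p=cv2.undistortPoints(np.array([[[u,v]]],float),K,np.array([i['k1'],0,0,0,0]))[0,0]
    V=i['view']; R=V[:3,:3]
    return -R.T@V[:3,3], R.T@np.array([p[0],-p[1],-1])
def at(n,u,v,z,i=None):
    c,d=ray(n,u,v,i); return (c+d*(z-c[2])/d[2])[:2]
def proj(n,P,i=None):
    i=i or r.camera_info(n); c=i['view'][:3]@np.append(P,1)
    x,y=c[0]/-c[2],-c[1]/-c[2]; k=1+i['k1']*(x*x+y*y)
    return np.array([i['fx']*x*k+i['cx'],i['fy']*y*k+i['cy']])
E
python3 - <<'E'
import cv2
im=cv2.imread('pics/top0.png')
c=cv2.resize(im[150:265,112:378],None,fx=3,fy=3,interpolation=cv2.INTER_CUBIC); cv2.imwrite('pics/z1.png',c)
c=cv2.resize(im[152:240,112:208],None,fx=6,fy=6,interpolation=cv2.INTER_CUBIC); cv2.imwrite('pics/z2.png',c)
E
```

```text
(no output)
```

View pics/z1.png

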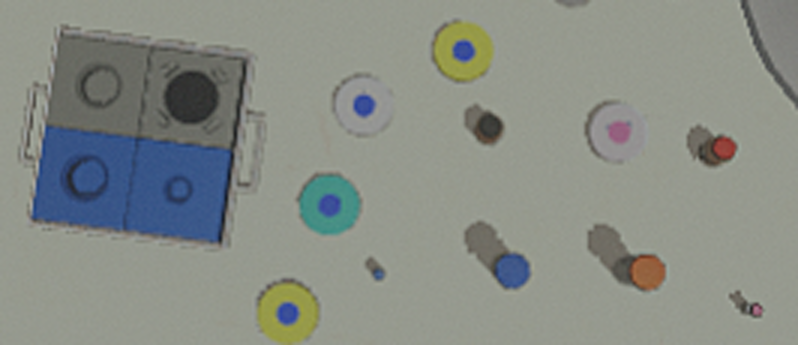

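View pics/z2.png

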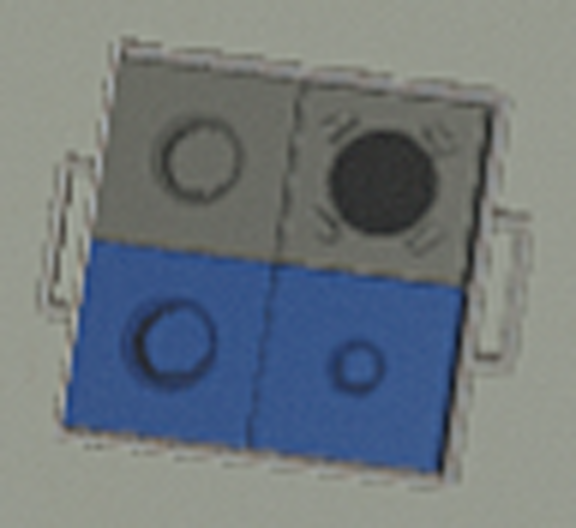

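The zoomed crop shows the grey block on the far side (+x), with its round well on the left (+y) and the dish seat as a black disc on the right. In the blue block the wide well is on the left and the narrow one on the right. Next I'll compute positions from colour masks.

Run:
```python
from h import *
im=cv2.imread('pics/top0.png'); i=r.camera_info('top')
hsv=cv2.cvtColor(im,cv2.COLOR_BGR2HSV)
def blob(m,u,v,rad=14):
    k=np.zeros_like(m); cv2.circle(k,(u,v),rad,255,-1); m=m&k
    n,l,st,c=cv2.connectedComponentsWithStats(m); j=1+np.argmax(st[1:,4]); return c[j],st[j,4]
inr=lambda a,b:cv2.inRange(hsv,a,b)
blue=inr((100,90,60),(130,255,255)); red=inr((0,120,80),(8,255,255))|inr((172,120,80),(180,255,255))
org=inr((5,120,100),(18,255,255)); pink=inr((150,60,80),(178,255,255)); dark=inr((0,0,0),(180,255,70)); 
for n,m,u,v,z,rad in [('tube_blue',blue,282,240,.116,10),('cryo_blue',blue,238,240,.044,6),('vial_red',red,352,199,.062,9),('dish_blue',blue,233,184,.016,7),
 ('tube_orange',org,327,240,.116,10),('cryo_pink',pink,364,253,.044,6),('vial_black',dark,275,191,.062,8),('dish_pink',pink,318,193,.016,8),('seat',dark,176,182,.035,12),('turq',blue,222,218,.016,7),('yel1',blue,266,167,.016,7),('yel2',blue,208,254,.016,7),('purp',blue,178,136,.016,7)]:
    try: c,a=blob(m,u,v,rad); print(n,c.round(1),a,at('top',*c,z,i).round(4))
    except Exception as e: print(n,e)
for n,u,v in [('tube',173,343),('cryo',358,367),('vial',201,160),('seat',383,183),('gTL',118,58),('gTR',497,103),('bBL',65,430),('bBR',441,472)]:
    print(n,at('top',112+(u+.5)/6-.5,152+(v+.5)/6-.5,.035,i).round(4))
n,l,st,c=cv2.connectedComponentsWithStats(blue); m=(l==1+np.argmax(st[1:,4])).astype(np.uint8)
cn=max(cv2.findContours(m,0,2)[0],key=len)
w=np.array([at('top',*p[0],.035,i) for p in cn],np.float32); print(cv2.minAreaRect(w))
for u,v in [(292,87),(185,190)]: pass
```

```text
tube_blue [282.2 239.9] 100 [ 0.45   -0.1089]
cryo_blue [237.7 241. ] 7 [0.4425 0.01  ]
vial_red [352.9 199. ] 40 [ 0.5679 -0.3073]
dish_blue [232.9 184.7] 40 [0.6031 0.0294]
tube_orange [327.2 240.1] 98 [ 0.4527 -0.2278]
cryo_pink [364.  252.8] 10 [ 0.4195 -0.3433]
vial_black [274.7 191.5] 46 [ 0.5826 -0.0893]
dish_pink [318.  193.6] 39 [ 0.5843 -0.2172]
seat [175.4 182.1] 241 [0.6041 0.1918]
turq [221.4 218. ] 45 [0.5061 0.0594]
yel1 [266.1 166.5] 37 [ 0.6589 -0.0651]
yel2 [207.5 254. ] 38 [0.403  0.0954]
purp [177.6 135.8] 49 [0.7413 0.1943]
tube [0.5257 0.2865]
cryo [0.5167 0.1999]
vial [0.6124 0.2776]
seat [0.604  0.1918]
gTL [0.6598 0.3186]
gTR [0.6437 0.1396]
bBL [0.4838 0.3343]
bBR [0.4686 0.1591]
((0.5209217071533203, 0.24382787942886353), (0.17625370621681213, 0.08769853413105011), 84.16119384765625)
```

jog_arm(deltas=[[[1,3.2,-4.8,0,0.087],[1,3.2,-4.8,0,0.087],[1,3.2,-4.8,0,0],[1,3.2,-4.8,0,0],[1,3.2,-4.8,0,0],[1,3.2,-4.8,0,0],[1,3.2,-4.8,0,0],[1,3.2,-4.8,0,0]]], force=15)

```text
time_s: 1.1
tcp_pos: [0.4404, 0.2637, 0.2455]
eef_rot: [-180.0, 0.0, -5.8]
contact_force: [1.2, 0.4, 0.1]
gripper_width: 0.0873
gripper_force: 0.0
```

jog_arm(deltas=[[[1,3.2,-4.8,0,0],[1,3.2,-4.8,0,0],[1,3.2,-4.8,0,0],[1,3.2,-4.8,0,0],[1,3.2,-4.7,0,0],[1,0,0,0,0],[1,0,0,0,0],[1,0,0,0,0]]])

```text
time_s: 2.1
tcp_pos: [0.5993, 0.0274, 0.2456]
eef_rot: [-180.0, 0.0, -5.8]
contact_force: [-0.1, 1.0, 0.0]
gripper_width: 0.088
gripper_force: 0.0
```

Run:
```python
from h import *
s=r.get_state(); i=r.camera_info('wrist'); im=r.capture('wrist'); cv2.imwrite('pics/w1.png',im)
print(s['time_s'],s['tcp_pos'],s['eef_rot'],s['joints'],i)
for n,x,y,z in [('dish',.6031,.0294,.016),('seat',.604,.191,.035),('tubewell',.5255,.2876,.035),('cryowell',.5165,.2,.035)]: print(n,proj('wrist',[x,y,z],i))
```

```text
2.1 [0.59933141 0.02735438 0.24562082] [-1.79992166e+02  3.71453540e-03 -5.76305556e+00] [ 2.12519837e+01  1.35397021e+01 -9.17147340e+00 -9.39462407e-03
 -6.72885758e+01  6.29885876e+01] {'fx': 318.0614022554416, 'fy': 318.0614022554416, 'cx': 254.10943468339752, 'cy': 185.72322565485544, 'k1': -0.08226874176542062, 'view': array([[-1.01062869e-01, -9.94879753e-01, -7.57638223e-04,
         8.85119833e-02],
       [ 9.64649900e-01, -9.78056719e-02, -2.44713345e-01,
        -5.45183095e-01],
       [ 2.43386251e-01, -2.54622884e-02,  9.69595176e-01,
        -5.34498917e-01],
       [ 0.00000000e+00,  0.00000000e+00,  0.00000000e+00,
         1.00000000e+00]])}
dish [252.65985762 160.31683844]
seat [112.28960626 176.80851204]
tubewell [ 52.41388062 246.01334844]
cryowell [120.41022926 247.41418198]
```

View pics/w1.png

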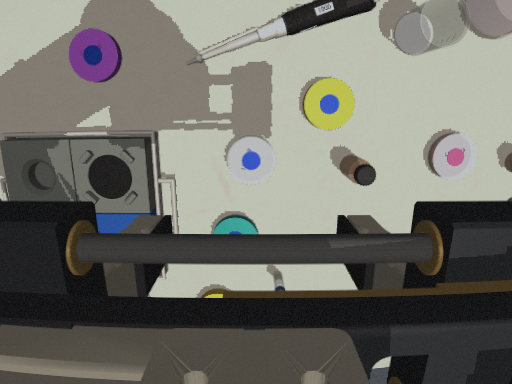

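The wrist view shows the dish_blue sticker at about (251,160) and the seat at (110,177). Both agree with the top-camera estimates to about 2 px. I'll refine with centroids.

Run:
```python
from h import *
im=cv2.imread('pics/w1.png'); i=r.camera_info('wrist'); hsv=cv2.cvtColor(im,cv2.COLOR_BGR2HSV)
def b(m,u,v,rad):
    k=np.zeros_like(m); cv2.circle(k,(u,v),rad,255,-1); m=m&k
    n,l,st,c=cv2.connectedComponentsWithStats(m); j=1+np.argmax(st[1:,4]); return c[j],st[j]
c,s=b(cv2.inRange(hsv,(100,90,60),(130,255,255)),251,160,14); print(c,s,at('wrist',*c,.016,i))
c,s=b(cv2.inRange(im,(0,0,0),(45,45,45)),110,177,26); print(c,s,at('wrist',*c,.035,i))
for u,v in [(161,131),(1,141)]: print(at('wrist',u,v,.025,i))
cv2.imwrite('pics/w1z.png',cv2.resize(im[120:240,0:190],None,fx=4,fy=4,interpolation=cv2.INTER_CUBIC))
```

```text
[250.61797753 160.21348315] [242 151  18  19 267] [0.6035462  0.03194597]
[109.61538462 176.42758143] [  89  155   43   44 1443] [0.60478248 0.19431993]
[0.6486751  0.12897789]
[0.66017917 0.32708608]
```

View pics/w1z.png

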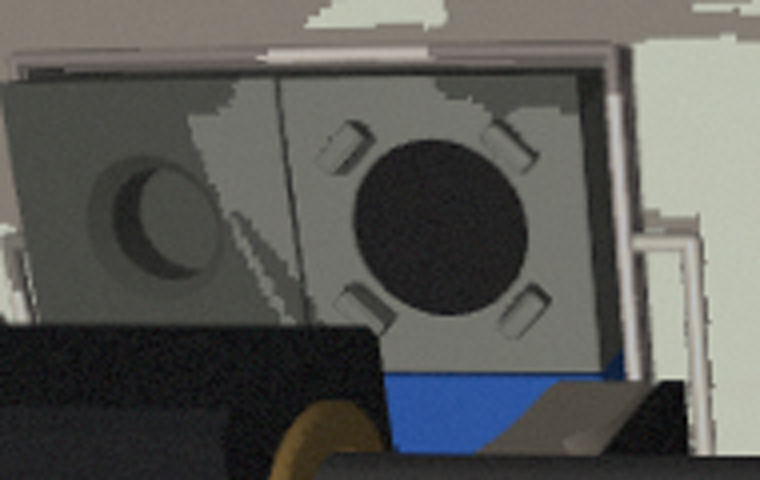

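jog_arm(deltas=[[[1,0.4,0.3,-5,0],[1,0,0,-5,0],[1,0,0,-5,0],[1,0,0,-4,0],[1,0,0,-2,0],[1,0,0,0,0],[1,0,0,0,0]]])

```text
time_s: 3.02
tcp_pos: [0.6045, 0.0303, 0.0368]
eef_rot: [-180.0, -0.1, -5.8]
contact_force: [-0.1, -0.7, 0.8]
gripper_width: 0.0877
gripper_force: 0.0
```

jog_arm(deltas=[[[1,-0.1,0,-0.8,0],[1,0,0,-0.7,0],[1,0,0,0,0],[-1,0,0,0,0],[-1,0,0,0,0],[-1,0,0,0,0],[-1,0,0,0,0],[-1,0,0,0,0]]], force=15)

```text
time_s: 4.03
tcp_pos: [0.6029, 0.0295, 0.0207]
eef_rot: [-180.0, -0.0, -5.8]
contact_force: [-1.3, 0.2, 0.9]
gripper_width: 0.0545
gripper_force: 15.0
```

jog_arm(deltas=[[[-1,0,0,4,0],[-1,0,0,5,0],[-1,0.1,4,0,0],[-1,0,4.2,0,0],[-1,0,4.1,0,0],[-1,0,4,0,0],[-1,0,0,0,0],[-1,0,0,0,0]]])

```text
time_s: 5.03
tcp_pos: [0.6035, 0.1923, 0.1103]
eef_rot: [180.0, 0.0, -5.8]
contact_force: [0.3, -0.9, -0.6]
gripper_width: 0.0543
gripper_force: 15.0
```

Run:
```python
from h import *
s=r.get_state(); i=r.camera_info('wrist'); im=r.capture('wrist'); t=r.capture('top')
print(s['tcp_pos'],s['gripper_width'])
a=cv2.resize(im,(400,300)); b=cv2.resize(t[140:240,100:235],(400,300),interpolation=cv2.INTER_CUBIC)
cv2.imwrite('pics/w2.png',np.hstack([a,b])); cv2.imwrite('pics/t2.png',t); cv2.imwrite('pics/w2f.png',im)
print(proj('wrist',[s['tcp_pos'][0],s['tcp_pos'][1],s['tcp_pos'][2]-.005],i))
```

```text
[0.60347415 0.19226725 0.11028795] 0.054296097548806904
[255.23511172 243.80806118]
```

View pics/w2.png

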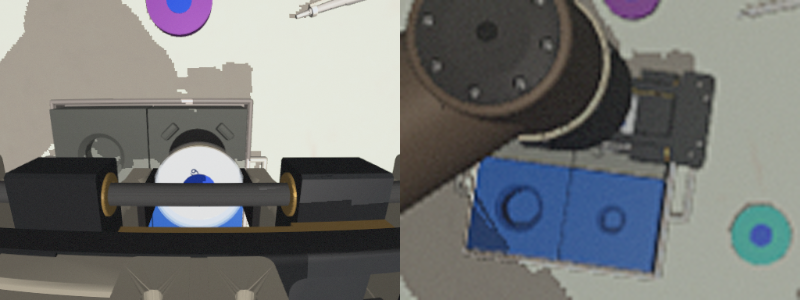

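The wrist view shows the dish held with its centre at about column 256. The seat disc sits just behind it, with two lugs visible at about (216,165) and (290,165) in full pixels. I'll fit the circles.

Run:
```python
from h import *
from scipy.optimize import least_squares
im=cv2.imread('pics/w2f.png'); i=r.camera_info('wrist'); g=im.astype(int)
def fit(pts,z,rad):
    w=np.array([at('wrist',u,v,z,i) for u,v in pts])
    f=lambda p:np.hypot(w[:,0]-p[0],w[:,1]-p[1])-rad
    s=least_squares(f,w.mean(0)+[-.01,0],loss='soft_l1',f_scale=.001); return s.x,np.abs(s.fun).mean(),len(w)
white=(g.min(2)>150)
# dish top edge: per row above bar, leftmost/rightmost of the white run through u=256
P=[]
for v in range(186,232):
    row=white[v,:]
    if not row[256] and v>215: pass
    L=[u for u in range(200,256) if row[u]]; R=[u for u in range(256,318) if row[u]]
    if L and R: P+= [(L[0],v),(R[-1],v)]
print(P[::8]); z=r.get_state()['tcp_pos'][2]-.0047
w,e,n=fit(P,z,.029); print('dish',w,e,n)
dark=(g.max(2)<50)
Q=[]
for u in range(222,285):
    c=[v for v in range(155,195) if dark[v,u]]
    if len(c)>3: Q.append((u,c[0]))
print(Q[::8])
wq=np.array([at('wrist',u,v,.035,i) for u,v in Q]); 
for R in (.022,.024,.026):print(R,fit(Q,.035,R))
cv2.imwrite('pics/w2z.png',cv2.resize(im[120:250,170:340],None,fx=4,fy=4,interpolation=cv2.INTER_CUBIC))
```

```text
[(244, 187), (231, 191), (223, 195), (218, 199), (212, 203), (209, 207), (205, 211), (203, 215), (202, 219), (201, 223), (200, 227), (200, 231)]
dish [0.6037557  0.19162028] 0.0012706641006187363 90
[(222, 181), (230, 173), (238, 168), (246, 166), (254, 166), (262, 167), (270, 170), (278, 176)]
0.022 (array([0.60822626, 0.19282069]), np.float64(0.0005545355341435768), 63)
0.024 (array([0.60598961, 0.1931298 ]), np.float64(0.0002857604720423844), 63)
0.026 (array([0.60373675, 0.19344688]), np.float64(0.0001655495372887103), 63)
```

View pics/w2z.png

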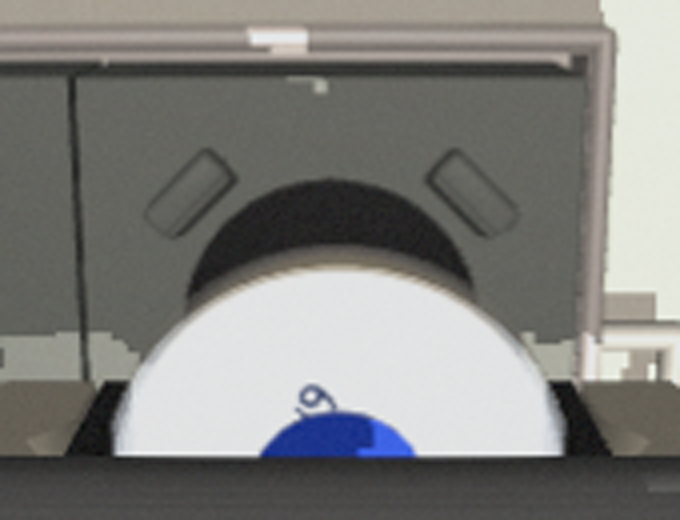

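jog_arm(deltas=[[[-1,0.05,0.1,-2,0],[-1,0,0,-2,0],[-1,0,0,-0.6,0],[-1,0,0,-0.4,0],[-1,0,0,-0.2,0],[-1,0,0,-0.2,0],[-1,0,0,0,0]]])

```text
time_s: 6.0
tcp_pos: [0.6044, 0.1935, 0.0568]
eef_rot: [-180.0, -0.0, -5.8]
contact_force: [-1.0, 0.2, 0.4]
gripper_width: 0.0543
gripper_force: 15.0
```

jog_arm(deltas=[[[-1,0,0,-0.1,0],[-1,0,0,0,0],[1,0,0,0,0],[1,0,0,0,0],[1,0,0,0,0],[1,0,0,0,0],[1,0,0,4,0],[1,0,0,5,0]]])

```text
time_s: 7.0
tcp_pos: [0.6036, 0.193, 0.1454]
eef_rot: [179.9, 0.1, -5.8]
contact_force: [1.6, 1.4, -0.0]
gripper_width: 0.0878
gripper_force: 0.0
```

jog_arm(deltas=[[[1,0,0,4,0],[1,-0.4,-5.5,4,0],[1,-0.4,-5.5,0,0],[1,-0.4,-5.5,0,0],[1,-0.4,-5.5,0,0],[1,-0.4,-5.5,0,0],[1,-0.4,-5.5,0,0],[1,-0.4,-5.5,0,0]]])

```text
time_s: 8.0
tcp_pos: [0.5763, -0.1887, 0.2225]
eef_rot: [-180.0, -0.0, -5.8]
contact_force: [0.5, 0.3, -0.3]
gripper_width: 0.0872
gripper_force: 0.0
```

jog_arm(deltas=[[[0.3,-0.4,-5.5,0,0],[0.3,-0.4,-5.5,0,0],[0.3,0,-0.6,0,0],[0.3,0,0,0,0],[0.3,0,0,0,0],[0.3,0,0,0,0]]])

```text
time_s: 8.75
tcp_pos: [0.569, -0.3018, 0.2225]
eef_rot: [-180.0, -0.0, -5.7]
contact_force: [0.5, 0.1, -0.1]
gripper_width: 0.0574
gripper_force: 0.0
```

```bash
cat >> h.py <<'E'
def blob(im,ranges,uv,rad):
    hsv=cv2.cvtColor(im,cv2.COLOR_BGR2HSV); m=0
    for a,b in ranges: m=m|cv2.inRange(hsv,a,b)
    k=np.zeros_like(m); cv2.circle(k,tuple(int(round(x)) for x in uv),rad,255,-1)
    n,l,st,c=cv2.connectedComponentsWithStats(m&k)
    if n<2: return None,0
    j=1+np.argmax(st[1:,4]); return c[j],st[j]
E
python3 - <<'E'
from h import *
s=r.get_state(); i=r.camera_info('wrist'); im=r.capture('wrist'); t=r.capture('top')
cv2.imwrite('pics/w3.png',im); cv2.imwrite('pics/t3.png',t)
print(s['tcp_pos'],s['gripper_width'])
p=proj('wrist',[.568,-.307,.062],i); print(p)
c,a=blob(im,[((0,120,60),(8,255,255)),((172,120,60),(180,255,255))],p,30); print(c,a, c is not None and at('wrist',*c,.062,i))
# placed dish in top view
c,a=blob(t,[((100,90,60),(130,255,255))],proj('top',[.604,.192,.051]),7); print('dish placed',c,a,at('top',*c,.051))
E
```

```text
[ 0.56902654 -0.30181944  0.22252522] 0.05741306220944525
[260.21465843 176.46659426]
[259.93861893 175.11253197] [249 164  23  23 391] [ 0.56935727 -0.30686361]
dish placed [174.25641026 181.25641026] [171 178   7   7  39] [0.60453923 0.19249539]
```

jog_arm(deltas=[[[0.3,-0.05,-0.5,-5,0],[0.3,0,0,-5,0],[0.3,0,0,-4,0],[0.3,0,0,-3,0],[0.3,0,0,-1.1,0],[0.3,0,0,0,0],[0.3,0,0,0,0]]])

```text
time_s: 9.72
tcp_pos: [0.5692, -0.3082, 0.0428]
eef_rot: [180.0, -0.1, -5.8]
contact_force: [0.0, 0.7, 0.3]
gripper_width: 0.0573
gripper_force: 0.0
```

jog_arm(deltas=[[[-1,0,0,0,0],[-1,0,0,0,0],[-1,0,0,0,0],[-1,0,0,0,0],[-1,0,0,0,0]]])

```text
time_s: 10.35
tcp_pos: [0.5683, -0.3081, 0.0415]
eef_rot: [180.0, -0.0, -5.8]
contact_force: [-0.7, 0.2, 2.5]
gripper_width: 0.0269
gripper_force: 15.0
```

jog_arm(deltas=[[[-1,0,0,5,0],[-1,0,1,5,0],[-1,0.5,6,0,0],[-1,0.5,6,0,0],[-1,0.5,6,0,0],[-1,0.5,6,0,0],[-1,0.5,6,0,0],[-1,0.5,6,0,0]]])

```text
time_s: 11.35
tcp_pos: [0.5979, 0.064, 0.1413]
eef_rot: [-180.0, -0.0, -5.8]
contact_force: [1.2, -0.2, -1.0]
gripper_width: 0.0273
gripper_force: 15.0
```

jog_arm(deltas=[[[-1,0.5,6,0,0],[-1,0.5,6,0,0],[-1,0.5,6,0,0],[-1,0,3.8,0,0],[-1,0,0,0,0],[-1,0,0,0,0],[-1,0,0,0,0]]])

```text
time_s: 12.22
tcp_pos: [0.6131, 0.2789, 0.1413]
eef_rot: [180.0, 0.0, -5.9]
contact_force: [0.0, -0.6, -0.1]
gripper_width: 0.027
gripper_force: 15.0
```

Run:
```python
from h import *
s=r.get_state(); i=r.camera_info('wrist'); im=r.capture('wrist')
print(s['tcp_pos'],s['gripper_width'])
cv2.imwrite('pics/w4.png',im)
p=proj('wrist',s['tcp_pos']+[0,0,.0205],i); print(p)
```

```text
[0.61314994 0.27887684 0.14127267] 0.026969810711509723
[255.35511836 269.59994722]
```

View pics/w4.png

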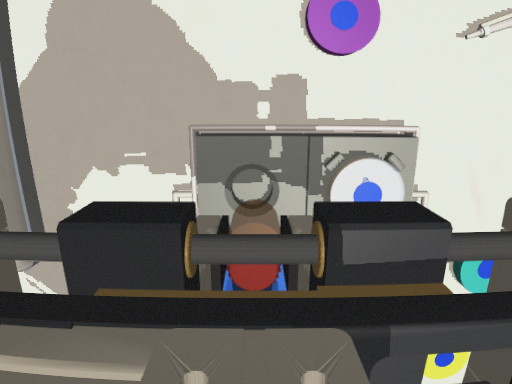

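The wrist view shows the dish lying flat between its lugs at (367,193). The vial is held at column 254 with the well just behind it at (251,187), so I'll go down.

jog_arm(deltas=[[[-1,0,0.05,-3,0],[-1,0,0,-2,0],[-1,0,0,-1.5,0],[-1,0,0,-1,0],[-1,0,0,-0.5,0],[-1,0,0,-0.2,0],[-1,0,0,0,0]]])

```text
time_s: 13.15
tcp_pos: [0.6134, 0.2807, 0.0597]
eef_rot: [-180.0, -0.0, -5.8]
contact_force: [1.1, -0.7, -0.2]
gripper_width: 0.0267
gripper_force: 15.0
```

jog_arm(deltas=[[[-1,0,0,-0.1,0],[-1,0,0,0,0],[0.1,0,0,0,0],[0.1,0,0,0,0],[0.1,0,0,0,0],[0.1,0,0,4,0],[0.1,0,0,5,0],[0.1,0,0,5,0]]])

```text
time_s: 14.15
tcp_pos: [0.613, 0.2803, 0.1996]
eef_rot: [180.0, 0.0, -5.8]
contact_force: [0.0, 1.0, 0.7]
gripper_width: 0.0482
gripper_force: 0.0
```

jog_arm(deltas=[[[0,-1.9,-3,0,-0.175],[0,-1.9,-3,0,-0.175],[0,-1.9,-3,0,-0.175],[0,-1.9,-3,0,-0.175],[0,-1.9,-3,0,-0.175],[0,-1.9,-3,0,-0.175],[0,-1.9,-3,0,-0.175],[0,-1.9,-3,0,-0.175]]])

```text
time_s: 15.15
tcp_pos: [0.4605, 0.0396, 0.1984]
eef_rot: [-180.0, 0.0, -86.4]
contact_force: [0.1, -0.8, 0.4]
gripper_width: 0.0437
gripper_force: 0.0
```

jog_arm(deltas=[[[0,-1.9,-3,0,-0.17],[0,0,0,0,0],[0,0,0,0,0],[0,0,0,0,0]]])

```text
time_s: 15.65
tcp_pos: [0.4426, 0.011, 0.1983]
eef_rot: [-180.0, 0.0, -95.7]
contact_force: [-0.8, 0.1, 0.2]
gripper_width: 0.0437
gripper_force: 0.0
```

Run:
```python
from h import *
s=r.get_state(); i=r.camera_info('wrist'); im=r.capture('wrist')
print(s['tcp_pos'],s['eef_rot'],s['gripper_width'])
cv2.imwrite('pics/w5.png',im)
p=proj('wrist',[.4425,.01,.044],i); print(p)
c,a=blob(im,[((95,90,40),(130,255,255))],p,20); print(c,a, c is not None and at('wrist',*c,.040,i))
```

```text
[0.44259457 0.01098735 0.19829386] [-1.79991174e+02  7.94433508e-04 -9.57143291e+01] 0.04365800166481023
[254.66795441 175.20855624]
[255.36 176.43] [250 171  12  11 100] [0.44203682 0.01212274]
```

View pics/w5.png

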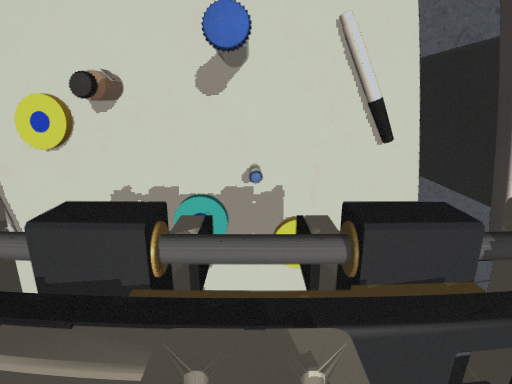

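The wrist view shows cryo_blue's cap at (255,176), right under the jaws, with the neighbours clear. I'll descend.

jog_arm(deltas=[[[-0.1,-0.02,0,-5,0],[-0.1,0,0,-5,0],[-0.1,0,0,-4,0],[-0.1,0,0,-2,0],[-0.1,0,0,-1,0],[-0.1,0,0,0,0],[-0.1,0,0,0,0],[-0.1,0,0,0,0]]])

```text
time_s: 16.7
tcp_pos: [0.4425, 0.0108, 0.0291]
eef_rot: [-179.9, 0.1, -95.8]
contact_force: [0.0, -0.3, 0.5]
gripper_width: 0.0396
gripper_force: 0.0
```

jog_arm(deltas=[[[-1,0,0,0,0],[-1,0,0,0,0],[-1,0,0,0,0],[-1,0,0,0,0],[-1,0,0,0,0]]], force=10)

```text
time_s: 17.32
tcp_pos: [0.442, 0.0105, 0.0283]
eef_rot: [-180.0, -0.0, -95.8]
contact_force: [0.4, -0.5, 1.0]
gripper_width: 0.0116
gripper_force: 10.0
```

jog_arm(deltas=[[[-1,0,0,5,0],[-1,0,0,5,0],[-1,1.9,4.8,0,0],[-1,1.9,4.8,0,0],[-1,1.9,4.8,0,0],[-1,1.8,4.7,0,0],[-1,0,0,0,0],[-1,0,0,0,0]]])

```text
time_s: 18.32
tcp_pos: [0.5163, 0.2012, 0.1276]
eef_rot: [179.9, -0.1, -95.8]
contact_force: [-0.1, -1.0, -1.1]
gripper_width: 0.0117
gripper_force: 10.0
```

Run:
```python
from h import *
s=r.get_state(); i=r.camera_info('wrist'); im=r.capture('wrist')
print(s['tcp_pos'],s['eef_rot'],s['gripper_width'])
cv2.imwrite('pics/w6.png',im)
print(proj('wrist',s['tcp_pos']+[0,0,.0157],i),proj('wrist',[.5168,.201,.035],i))
```

```text
[0.51630496 0.20121235 0.12759743] [ 1.79926829e+02 -5.86744605e-02 -9.57665388e+01] 0.011687544231352074
[255.65765817 261.74921563] [253.99162126 193.74620337]
```

View pics/w6.png

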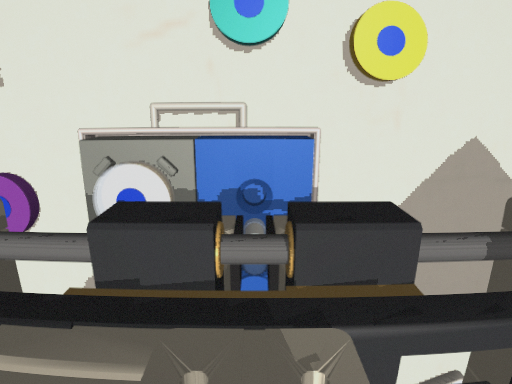

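The narrow well appears at (254,194), where it was predicted, and the cryovial is held upright at column 255. Lowering.

jog_arm(deltas=[[[-1,0.03,0,-3,0],[-1,0,0,-2,0],[-1,0,0,-1,0],[-1,0,0,-0.5,0],[-1,0,0,-0.4,0],[-1,0,0,-0.1,0],[-1,0,0,0,0],[-1,0,0,0,0]]])

```text
time_s: 19.38
tcp_pos: [0.5174, 0.2017, 0.0586]
eef_rot: [-180.0, 0.0, -95.8]
contact_force: [0.4, -0.6, 0.0]
gripper_width: 0.0118
gripper_force: 10.0
```

jog_arm(deltas=[[[-1,0,0,-0.2,0],[-1,0,0,0,0],[-0.5,0,0,0,0],[-0.5,0,0,0,0],[-0.5,0,0,0,0],[-0.5,0,0,0,0],[-0.5,0,0,3,0],[-0.5,0,0,5,0]]])

```text
time_s: 20.38
tcp_pos: [0.5162, 0.2007, 0.1355]
eef_rot: [179.8, -0.2, -95.8]
contact_force: [0.7, 0.9, 1.8]
gripper_width: 0.0221
gripper_force: 0.0
```

jog_arm(deltas=[[[0.2,0,0,5,0],[0.2,-1.1,-5,3,0],[0.2,-1.1,-5.2,3,0],[0.2,-1.1,-5.2,0,0],[0.2,-1.1,-5.2,0,0],[0.2,-1.1,-5.2,0,0],[0.2,-1.1,-5.2,0,0],[0.2,0,0,0,0]]])

```text
time_s: 21.38
tcp_pos: [0.4501, -0.1111, 0.2464]
eef_rot: [-180.0, 0.0, -96.0]
contact_force: [-0.6, 1.2, -0.1]
gripper_width: 0.0527
gripper_force: 0.0
```

jog_arm(deltas=[[[0.2,0,0,0,0],[0.2,0,0,0,0]]])

```text
time_s: 21.62
tcp_pos: [0.4516, -0.1077, 0.2463]
eef_rot: [-180.0, 0.0, -95.7]
contact_force: [-0.1, 0.0, 0.4]
gripper_width: 0.0529
gripper_force: 0.0
```

Run:
```python
from h import *
s=r.get_state(); i=r.camera_info('wrist'); im=r.capture('wrist'); t=r.capture('top')
print(s['tcp_pos'],s['eef_rot'],s['gripper_width'])
p=proj('wrist',[.45,-.109,.116],i); print(p)
c,a=blob(im,[((95,90,40),(130,255,255))],p,40); print(c,a, c is not None and at('wrist',*c,.116,i))
b=cv2.resize(t[150:240,110:210],(440,396),interpolation=cv2.INTER_CUBIC)
cv2.imwrite('pics/w7.png',np.hstack([cv2.resize(im,(360,396)),b]))
```

```text
[ 0.4515568  -0.10766948  0.24625529] [-1.79994749e+02  6.30085977e-03 -9.57196956e+01] 0.05287733212112611
[256.32676363 180.53220097]
[256.29716024 179.98985801] [239 163  36  35 986] [ 0.44997784 -0.10948487]
```

View pics/w7.png

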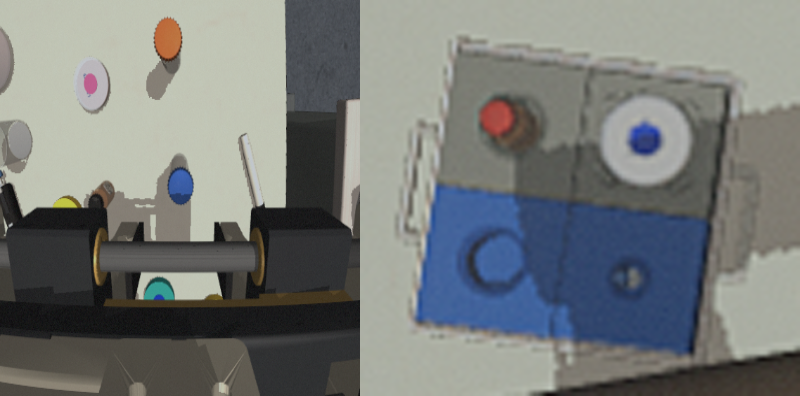

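The top crop shows the dish, vial and cryovial in their nests. The wrist view shows the tube cap at (256,180) full-scale, at (0.450,-0.109). Picking the tube.

jog_arm(deltas=[[[0.2,-0.15,-0.15,-4,0],[0.2,0,0,-4,0],[0.2,0,0,-4,0],[0.2,0,0,-3,0],[0.2,0,0,-1.8,0],[0.2,0,0,0,0],[0.2,0,0,0,0],[0.2,0,0,0,0]]])

```text
time_s: 22.72
tcp_pos: [0.4505, -0.1097, 0.0792]
eef_rot: [-179.9, 0.0, -95.8]
contact_force: [0.2, 0.8, -0.1]
gripper_width: 0.0525
gripper_force: 0.0
```

jog_arm(deltas=[[[-1,0,0,0,0],[-1,0,0,0,0],[-1,0,0,0,0],[-1,0,0,0,0],[-1,0,0,0,0]]], force=15)

```text
time_s: 23.35
tcp_pos: [0.4499, -0.11, 0.0784]
eef_rot: [-180.0, -0.0, -95.8]
contact_force: [0.2, 0.2, 3.0]
gripper_width: 0.0283
gripper_force: 15.0
```

jog_arm(deltas=[[[-1,0,0,4,0],[-1,0,0,4,0],[-1,0,0,4,0],[-1,0.9,5,0,0],[-1,1,5,0,0],[-1,0.9,5,0,0],[-1,1,5,0,0],[-1,0.9,5,0,0]]])

```text
time_s: 24.35
tcp_pos: [0.4966, 0.1417, 0.1981]
eef_rot: [180.0, -0.0, -95.8]
contact_force: [0.2, -0.1, -0.0]
gripper_width: 0.0282
gripper_force: 15.0
```

jog_arm(deltas=[[[-1,1,5,0,0],[-1,0.9,5,0,0],[-1,1,4.8,0,0],[-1,0,0,0,0],[-1,0,0,0,0],[-1,0,0,0,0]]])

```text
time_s: 25.1
tcp_pos: [0.5255, 0.287, 0.1982]
eef_rot: [180.0, -0.0, -95.8]
contact_force: [0.7, 0.1, -0.7]
gripper_width: 0.0279
gripper_force: 15.0
```

jog_arm(deltas=[[[-1,0.03,0.1,-4,0],[-1,0,0,-3,0],[-1,0,0,-1.5,0],[-1,0,0,-0.7,0],[-1,0,0,-0.5,0],[-1,0,0,-0.3,0],[-1,0,0,0,0]]])

```text
time_s: 25.98
tcp_pos: [0.5262, 0.2892, 0.0986]
eef_rot: [-180.0, 0.0, -95.8]
contact_force: [-0.4, -0.2, -0.6]
gripper_width: 0.0284
gripper_force: 15.0
```

jog_arm(deltas=[[[-1,0,0,-0.5,0],[-1,0,0,-0.4,0],[-1,0,0,-0.2,0],[-1,0,0,0,0],[-1,0,0,0,0]]])

```text
time_s: 26.6
tcp_pos: [0.5261, 0.2891, 0.0873]
eef_rot: [-180.0, 0.0, -95.8]
contact_force: [0.2, 0.4, -1.0]
gripper_width: 0.0283
gripper_force: 15.0
```

jog_arm(deltas=[[[0.1,0,0,-0.1,0],[0.1,0,0,0,0],[0.1,0,0,0,0],[0.1,0,0,0,0],[0.1,0,0,2,0],[0.1,0,0,4,0],[0.1,0,0,5,0],[0.1,0,0,4,0]]])

```text
time_s: 27.6
tcp_pos: [0.5262, 0.2891, 0.2385]
eef_rot: [-179.9, 0.1, -95.8]
contact_force: [0.5, 0.4, -0.2]
gripper_width: 0.0483
gripper_force: 0.0
```

jog_arm(deltas=[[[0.1,-1,-5,0,0],[0.1,-1,-5,0,0],[0.1,-1,-5,0,0],[0.1,-1,-5,0,0],[0.1,-1,-5,0,0],[0.1,-1,-5,0,0],[0.1,0,0,0,0],[0.1,0,0,0,0]]])

```text
time_s: 28.6
tcp_pos: [0.4662, -0.011, 0.2365]
eef_rot: [-180.0, 0.0, -95.8]
contact_force: [0.3, 0.8, 0.2]
gripper_width: 0.0483
gripper_force: 0.0
```

Run:
```python
from h import *
s=r.get_state(); print(s['time_s'],s['tcp_pos'])
t=r.capture('top'); q=r.capture('scene'); cv2.imwrite('pics/t8.png',t)
B=[((100,90,60),(130,255,255))]
R=[((0,120,80),(8,255,255)),((172,120,80),(180,255,255))]; P=[((150,60,80),(178,255,255))]; O=[((5,120,100),(18,255,255))]; K=[((0,0,0),(180,255,70))]
for n,rg,x,y,z,rad in [('tube',B,.5255,.2876,.123,9),('vial',R,.613,.2786,.079,8),('dish',B,.604,.192,.051,7),('cryo',B,.5165,.2,.066,5),('to',O,.4527,-.2278,.116,10),('cp',P,.4195,-.3433,.044,6),('vb',K,.5826,-.0893,.062,8),('dp',P,.5843,-.2172,.016,8)]:
    c,a=blob(t,rg,proj('top',[x,y,z]),rad)
    print(n,[x,y], None if c is None else at('top',*c,z).round(4))
cv2.imwrite('pics/f8.png',np.hstack([cv2.resize(t[150:240,110:210],(400,396),interpolation=cv2.INTER_CUBIC),cv2.resize(q[135:225,125:225],(400,396),interpolation=cv2.INTER_CUBIC)]))
```

```text
28.6 [ 0.4662076  -0.01103267  0.23648397]
tube [0.5255, 0.2876] [0.5262 0.29  ]
vial [0.613, 0.2786] [0.6127 0.2787]
dish [0.604, 0.192] [0.6045 0.1921]
cryo [0.5165, 0.2] [0.5178 0.2018]
to [0.4527, -0.2278] [ 0.453 -0.228]
cp [0.4195, -0.3433] [ 0.42  -0.343]
vb [0.5826, -0.0893] [ 0.5823 -0.0896]
dp [0.5843, -0.2172] [ 0.5846 -0.2171]
```

View pics/f8.png

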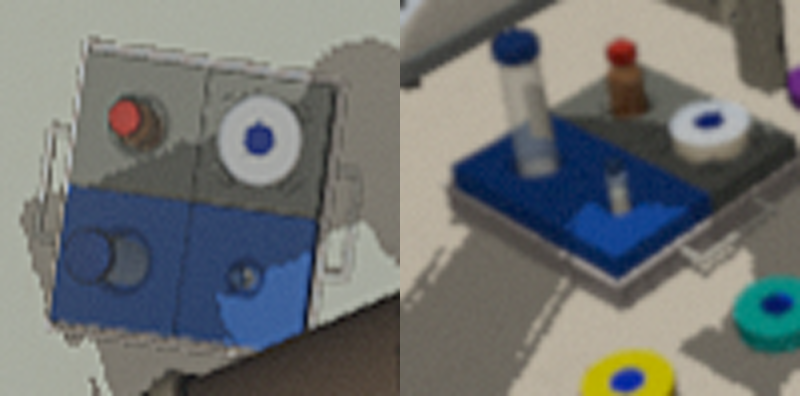

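All four are standing in their nests, and their cap positions are within 2.5 mm of the nest centres. The look-alikes haven't moved, so I'm handing in.

```bash
python3 -c "
from plant import r
print(r.close_job())"
```

```text
the job is handed in; nothing more can be done
None
```

I packed the blue-capped tube, blue cryovial, red-capped vial and blue-stickered dish upright in their nests and handed the job in at about 29 s. The last camera check put each within 2.5 mm of its nest centre and the look-alikes within 1 mm of their start, but the hand-in gave no verdict.

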